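# Cam lock of the transport case: turn the disc to its pin and press it home

### The arm

A 7-joint arm with a two-finger parallel gripper is mounted at the origin on the work surface. World frame = base frame: x ahead of the robot, y to its left, z up, the work surface at z = 0. Lengths are in m, angles in rad, forces in N, time in s.
With the tool pointing down it reaches from about 0.35 to 0.9 m from the base axis. Payload 8.1 kg.
Tool frame: the origin (TCP) lies midway between the tips of the shut fingers; the grasp point (between the pads) lies 19 mm behind it (arm.pinch_z is the distance from the TCP to the grasp point, in m); z points along the fingers, y is the direction in which the jaws open and shut (so a half turn about z gives the same grasp; the last joint's range is limited). The gripper opens to 92 mm and grips with 3 to 60 N. Pads are 19 mm wide; open, the fingers measure 130 mm over their backs; the gripper's body (75 mm by 190 mm) begins 47 mm behind the grasp point.
Start: joints at [1.053, 0.434, 0.025, 1.573, -0.012, 1.134, -0.075], TCP at [0.252, -0.572, 0.227] pointing down, gripper open.
Joint ranges: [-2.62, 2.62], [-0.44, 2.09], [-1.27, 1.32], [0.08, 2.57], [-1.32, 4.46], [0.12, 2], [-2.74, 2.74]. Speed limits (rad/s): [2.22, 2.22, 3.01, 3.01, 3.14, 3.14, 3.14].

### API

Orientations are given as a rotation vector (axis times angle).
In Python, from cell import arm, eyes gives the robot as it stands.
- The arm moves only by the tool apply_moves, never from a script. Its argument "targets" is one flat list of numbers, 5 for each row, row after row: the closure, from 0 (fully open) to 1 (shut), then the shift along the tool's x, y, z each as a share of 40 cm, from -1 to 1, then the turn about the tool's z as a share of pi/2 rad, from -1 to 1. A call has 1 to 20 rows; each row shifts and turns the commanded pose from where the row before left it, along the tool's axes as they then stand; what a row does not reach is not made up. A row lasts 1/8 s, in which the tool goes at most 62.5 mm and 10.7 degrees, less where a joint would pass 70% of its speed; a pose out of reach is approached as far as the arm can. A call with a number of a shift or a turn outside -1 to 1 is refused whole. A call with a gripper value outside its range is refused whole. The fingers move at their own pace and stop on an object; "grip_force" is the grip in N (left out, the last holds). Time passes only in rows, so rows that do not move let the fingers close. It gives the time, the measured TCP pose, the force and the opening at its end, in the units of the state.
- arm.observe(): the state, without advancing time (a new reading comes with each control period).
- eyes.get_image(name): name is "side" or "top" or "wrist"; returns the picture (420x560x3 uint8, red, green, blue); there is no depth.
- eyes.camera_params(name): a dict with "camera_matrix" (3x3 intrinsics, pixels), "distortion" ([k1, k2, p1, p2, k3] as OpenCV has them; the pictures are not rectified), "xyz" and "attitude" of the camera in the world; the wrist camera has in their place "hand_eye" (4x4, takes a point from camera to tool coordinates, whose origin is the TCP and whose axes are the flange's). Camera axes: x right, y down, z forward; pixel columns grow to the right and rows downward; lengths in m; the calibration is good to about 2 mm. A picture is of the moment at which its call begins: read the wrist's pose just before it. camera_params takes no time and is no camera call.
- arm.sign_off(): hands the job in, once; it reports no verdict.
The state is a dict: "clock": time; "joints": joint angles; "dq": joint speeds; "joint_efforts": joint torques, N m; "position": TCP position; "ee_rot": TCP orientation; "force": force on the tool from outside, world axes, zero at the start; "ft_torque": the same for the moment, N m; "width": opening from 0.0 (shut) to 1.0 (fully open).
Only numpy, scipy, OpenCV 4.12 (cv2) and the standard library are available. Lean on these libraries where they do the work, as an engineer would, in place of code of your own. Each camera call takes 0.05 s, during which the arm holds its last target.

### The job

Lock the aluminium transport case: with a fingertip, push the black lug to turn the orange disc on its lid until the disc's notch lies over the red pin, then press the disc down until it is fully seated over the pin, and let go. Nothing is to be picked up: do not pull the disc up off its seat, and leave the other things on the case and on the bench where they are.

Things in the scene. Friction and masses are not known exactly. Their poses are not given: they have to be found in the camera images.
- hub (a point): On the vertical axis of the orange disc, at the top of its steel press pad (30 mm across, 3 mm high): the place to press. The disc is 96 mm across, 8 mm thick, level, its top face 3 mm below this point, which starts about 109 mm above the bench. The point turns and sinks with the disc: x points to the notch (lug along -x), z up. The disc cannot tilt or shift sideways.
- lug (a point): Centre (half-way up) of the black upright lug on the disc, for pushing the disc round: a rib fixed to the disc's top face, straight opposite the notch, running radially from 25 to 47 mm from the axis (22 mm long), 10 mm thick, 16 mm tall; this point is 36 mm from the axis. The space round it above the disc is clear. About 1.5 N against its flat side turns the disc, which stays where it is left.
- notch (a point): Middle of the notch, a white-edged slot 14 mm wide that is open at the disc's rim and runs in to 30 mm from the axis; this point is 42 mm from the axis, half-way through the disc's thickness.
- pin_mid (a point): Point on the axis of the fixed red pin, 42 mm from the disc's axis, below the notch point when aligned. The pin is a lying 8 mm round bar pointing at the disc's axis; it reaches 18 mm in under the disc and shows beyond the rim, in a red block 60 to 72 mm from the axis. All of it is lower than the raised disc's top. The disc goes down only with the notch over it (within about 3 mm).
- disc (a joint): Turn of the disc, rad, counter-clockwise seen from above positive, no stops either way. 0 (and equally 2 pi) = the notch is over the pin. Starts anywhere from 0.8 to 5.48.
- seat (a joint): How far the disc is pressed down, m: 0 raised (start), 0.0075 fully seated (a stop). Stiff: takes about 5 N and stays where it is left; with the notch away from the pin the pin blocks it after about 1 mm. Negative means pulled up.
- case: Grey aluminium transport case lying flat, fixed to the bench, 200 (x) x 260 (y) x 85 mm high, origin in the middle of its underside. The disc's axis is at (-15, -55) mm in its frame; the pin lies on the +x side of the axis. A 2 mm dark plate lies under the lock on the lid.
- heat_sink: Loose copper heat sink 40 x 40 x 24 mm on the lid, beside the lock; origin at its underside. Leave alone.
- antenna_tube: Loose white plastic antenna tube standing on the lid beside the lock, 18 mm across on a 32 mm foot, 48 mm tall; origin at its underside. Leave alone.
- carbon_frame: Loose black carbon drone frame, about 215 x 175 x 29 mm, on the bench left of the case; origin at its underside. Leave alone.
- battery_pad: Loose yellow rubber battery pad 90 x 45 x 8 mm on the bench right of the case; origin at its underside. Leave alone.
- battery: Loose blue battery pack 75 x 36 x 32 mm on the bench right of the case; origin at its underside. Leave alone.
- hex_driver: Loose red-handled driver, 160 mm long, on the bench at the left; origin at its underside. Leave alone.

How it is judged:
By the outcome, as a careful person would: the job done as asked, in the order asked, and still so for the second after the job is handed in, with the robot touching nothing.
It also fails if it takes over 54 s, if anything falls off the work surface, if the arm or the gripper's body presses on something with over 40 N, if the wrist force passes 120 N, or if a joint passes its speed limit or range.

## Working session

There is one attempt and no reset: what is moved stays moved. The work goes in short steps, Python scripts to look and compute and a tool call to move; the robot and the scene stay as the last step left them, time stands still between calls to the robot, and variables do not carry over. Pictures are saved under pics/ and viewed, and the job is handed in when it is done.

Besides the shell and the picture viewer there is one more tool, called after "Emit:" as name(argument=value, ...), one argument or row to a line, values as JSON. apply_moves: Moves the arm, as the interface text tells. Its arguments: {"type":"object","properties":{"targets":{"type":"array"},"grip_force":{"type":"number"}},"required":["targets"]}

```bash
ls; mkdir -p pics
python3 - <<'E'
from cell import arm, eyes
import cv2
s=arm.observe()
for k,v in s.items(): print(k,v)
for n in ["side","top","wrist"]:
    im=eyes.get_image(n); cv2.imwrite(f"pics/{n}0.png",im[:,:,::-1])
    print(n,eyes.camera_params(n))
E
```

```text
pics
clock 0.0
joints [ 1.05340283  0.43521979  0.02496794  1.57413009 -0.01159429  1.13400613
 -0.0750417 ]
dq [-0.00058313 -0.00023912  0.00110604 -0.00169619 -0.00080118 -0.00074923
 -0.00109302]
joint_efforts [-2.02060750e-03 -6.67865539e+01  9.84020345e-01 -3.14465475e+01
 -6.04457804e-02  4.25900705e-02  1.36450003e-04]
position [ 0.25160709 -0.57153462  0.22593415]
ee_rot [-3.07275753e+00 -6.46569296e-01  7.50389833e-04]
force [-0.34993886  0.55231723  0.601249  ]
ft_torque [-0.03263607  0.0127079  -0.00572363]
width 1.003819821652827
side {'camera_matrix': array([[496.73925382,   0.        , 285.23792248],
       [  0.        , 496.73925382, 209.85082846],
       [  0.        ,   0.        ,   1.        ]]), 'distortion': array([-0.05645896,  0.        ,  0.        ,  0.        ,  0.        ]), 'xyz': array([0.50805291, 1.05155399, 1.0444643 ]), 'attitude': array([-0.11259333,  2.85318453, -1.2879743 ])}
top {'camera_matrix': array([[457.2105292 ,   0.        , 282.55529605],
       [  0.        , 457.2105292 , 206.05477836],
       [  0.        ,   0.        ,   1.        ]]), 'distortion': array([-0.02173061,  0.        ,  0.        ,  0.        ,  0.        ]), 'xyz': array([0.29947495, 0.00378617, 1.57261659]), 'attitude': array([-2.15078699,  2.10189991, -0.1752345 ])}
wrist {'camera_matrix': array([[323.76382644,   0.        , 276.62579231],
       [  0.        , 323.76382644, 207.52887454],
       [  0.        ,   0.        ,   1.        ]]), 'distortion': array([-0.04141052,  0.        ,  0.        ,  0.        ,  0.        ]), 'hand_eye': array([[ 3.89310889e-04, -9.65696688e-01, -2.59672399e-01,
         6.96168836e-02],
       [ 9.99999916e-01,  4.08231132e-04, -1.89338385e-05,
         1.12932299e-03],
       [ 1.24290702e-04, -2.59672369e-01,  9.65696767e-01,
        -1.57495666e-01],
       [ 0.00000000e+00,  0.00000000e+00,  0.00000000e+00,
         1.00000000e+00]])}
```

View pics/top0.png

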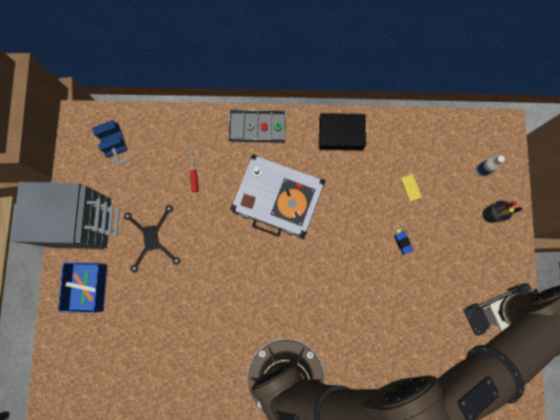

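View pics/side0.png

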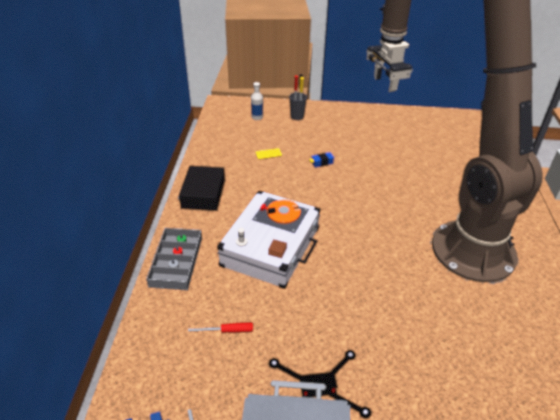

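Run:
```python
import cv2
im=cv2.imread("pics/top0.png"); 
cv2.imwrite("pics/topz.png",cv2.resize(im[120:320,200:460],None,fx=3,fy=3,interpolation=cv2.INTER_CUBIC))
```

```text
(no output)
```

View pics/topz.png

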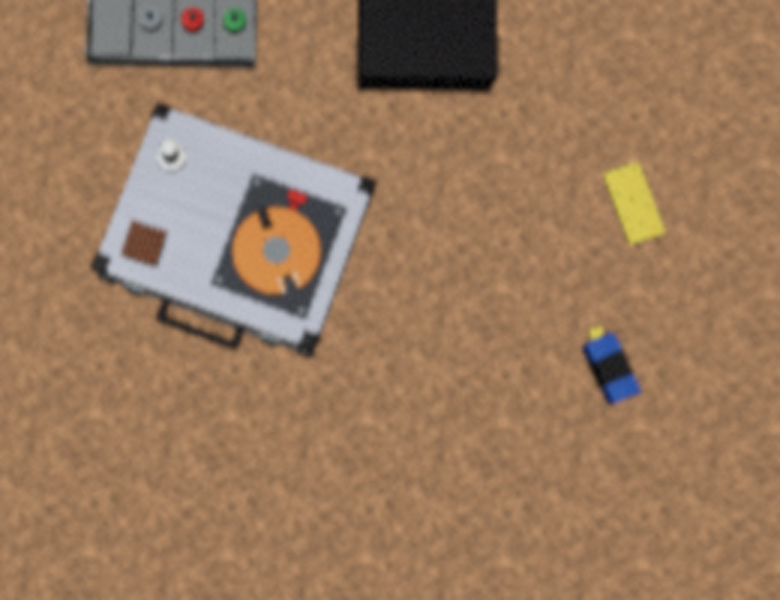

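The top view shows the case upright. The hub is near pixel (292,203), the lug near (288,192), the notch near (297,214) and the red pin block near (299,186). Next I turn these into world positions.

```bash
cat > h.py <<'E'
import numpy as np, cv2
from scipy.spatial.transform import Rotation as R
from cell import arm, eyes
def pose(n,s=None):
    p=eyes.camera_params(n)
    if n=="wrist":
        s=s or arm.observe()
        T=np.eye(4);T[:3,:3]=R.from_rotvec(s["ee_rot"]).as_matrix();T[:3,3]=s["position"]
        T=T@p["hand_eye"]
    else:
        T=np.eye(4);T[:3,:3]=R.from_rotvec(p["attitude"]).as_matrix();T[:3,3]=p["xyz"]
    return p["camera_matrix"],p["distortion"],T
def atz(px,z,n,s=None):
    K,d,T=pose(n,s)
    u=cv2.undistortPoints(np.array([[px]],float),K,d)[0,0]
    r=T[:3,:3]@np.array([u[0],u[1],1]);c=T[:3,3]
    return c+r*(z-c[2])/r[2]
def proj(P,n,s=None):
    K,d,T=pose(n,s);Ti=np.linalg.inv(T)
    return cv2.projectPoints(np.array(P,float).reshape(-1,3),R.from_matrix(Ti[:3,:3]).as_rotvec(),Ti[:3,3],K,d)[0][:,0]
E
python3 - <<'E'
from h import *
c=lambda x,y:(200+(x+.5)/3-.5,120+(y+.5)/3-.5)
hub=atz(c(277,250),.109,"top")
for nm,p,z in [("hub",(277,250),.109),("lug",(265,217),.118),("notch",(289,282),.103),("pin",(297,198),.1),
  ("ctl",(161,110),.085),("ctr",(369,185),.085),("cbl",(101,265),.085),("cbr",(310,346),.085)]:
    w=atz(c(*p),z,"top"); v=w-hub; print(nm,w.round(4),"r",np.hypot(*v[:2]).round(4),"ang",np.degrees(np.arctan2(v[1],v[0])).round(1))
s=arm.observe();print(R.from_rotvec(s["ee_rot"]).as_matrix().round(3))
# side check
print("side hub px",proj(hub,"side"))
E
```

```text
hub [ 0.5668 -0.0101  0.109 ] r 0.0 ang 0.0
lug [0.6011 0.0037 0.118 ] r 0.037 ang 21.9
notch [ 0.5329 -0.0239  0.103 ] r 0.0366 ang -157.9
pin [ 0.6269 -0.031   0.1   ] r 0.0637 ang -19.1
ctl [0.7281 0.1231 0.085 ] r 0.2092 ang 39.6
ctr [ 0.6468 -0.1111  0.085 ] r 0.1289 ang -51.6
cbl [0.55   0.1831 0.085 ] r 0.1939 ang 94.9
cbr [ 0.4657 -0.0484  0.085 ] r 0.1081 ang -159.3
[[ 0.915  0.403 -0.001]
 [ 0.403 -0.915  0.001]
 [-0.    -0.001 -1.   ]]
side hub px [[283.52257695 208.93523308]]
```

View pics/wrist0.png

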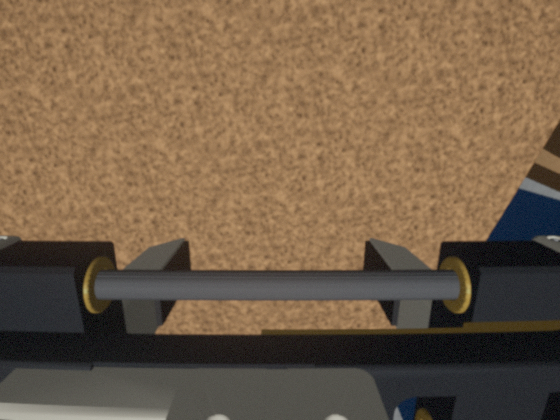

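Measured points: hub about (0.567, -0.010), lug at +22°, notch at -158° and the pin at about -19°. Lug and pin radii are plausible. The disc is at about -139°, so I'll turn it CCW by 139°. First I shut the fingers and go to a wrist-camera viewpoint.

Emit:
apply_moves(
  targets=[1,0.05,-0.04,0,0,1,0.09,-0.075,0,0,1,0.09,-0.075,0,0,1,0.09,-0.075,0,0,1,0.09,-0.075,0,0,1,0.09,-0.075,0,0,1,0.09,-0.075,0,0,1,0.09,-0.075,0,0,1,0.09,-0.075,0,0,1,0.09,-0.075,0,0,1,0.09,-0.075,0,0,1,0.09,-0.075,0,0,1,0.09,-0.075,0,0,1,0.05,-0.04,0,0,1,0,0,0,0],
  grip_force=30,
)

```text
clock: 2.02
position: [0.5263, -0.0207, 0.2265]
ee_rot: [-3.072, -0.652, 0.0]
force: [-0.1, 0.4, -0.5]
width: 0.007
```

Run:
```python
from h import *
s=arm.observe(); im=eyes.get_image("wrist"); cv2.imwrite("pics/w1.png",im[:,:,::-1])
for k in ["clock","position","ee_rot","joints","force","width"]: print(k,np.round(s[k],4))
print(R.from_rotvec(s["ee_rot"]).as_matrix().round(3)); print(proj([.5668,-.0101,.109],"wrist",s))
```

```text
clock 2.025
position [ 0.5263 -0.0207  0.2265]
ee_rot [-3.0721e+00 -6.5250e-01  1.0000e-04]
joints [ 0.1623  0.2965 -0.2842  1.793   0.0927  1.0653 -1.3073]
force [-0.1249  0.428  -0.5047]
width 0.0068
[[ 0.914  0.406 -0.   ]
 [ 0.406 -0.914  0.001]
 [ 0.    -0.001 -1.   ]]
[[283.4614322  155.36592633]]
```

View pics/w1.png

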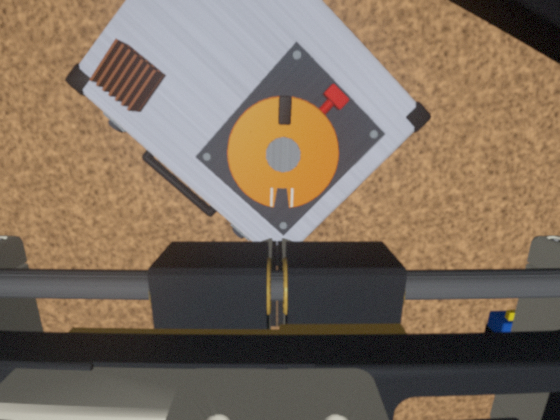

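Run:
```python
from h import *
im=cv2.imread("pics/w1.png"); z=cv2.resize(im[200:340,140:420],None,fx=2.8,fy=2.8,interpolation=cv2.INTER_CUBIC)
z=np.clip(z.astype(float)*1.8,0,255).astype('uint8'); cv2.imwrite("pics/w1z.png",z)
s=arm.observe()
T=np.eye(4);T[:3,:3]=R.from_rotvec(s["ee_rot"]).as_matrix();T[:3,3]=s["position"]
for p in [(0,0,0),(.0095,0,0),(.0095,.019,0),(.0095,-.019,0),(.0095,.019,-.03),(.0095,.005,-.03),(.0095,0,-.019),(.0095,0,-.066)]:
    print(p,proj((T@np.r_[p,1])[:3],"wrist",s))
```

```text
(0, 0, 0) [[274.46449231 257.57296576]]
(0.0095, 0, 0) [[274.43861743 240.63373336]]
(0.0095, 0.019, 0) [[311.08773673 240.63326031]]
(0.0095, -0.019, 0) [[237.79660542 240.5989996 ]]
(0.0095, 0.019, -0.03) [[318.22885864 265.64489258]]
(0.0095, 0.005, -0.03) [[285.62839496 265.66959714]]
(0.0095, 0, -0.019) [[274.16596234 255.36861718]]
(0.0095, 0, -0.066) [[273.08670103 313.84102769]]
```

View pics/w1z.png

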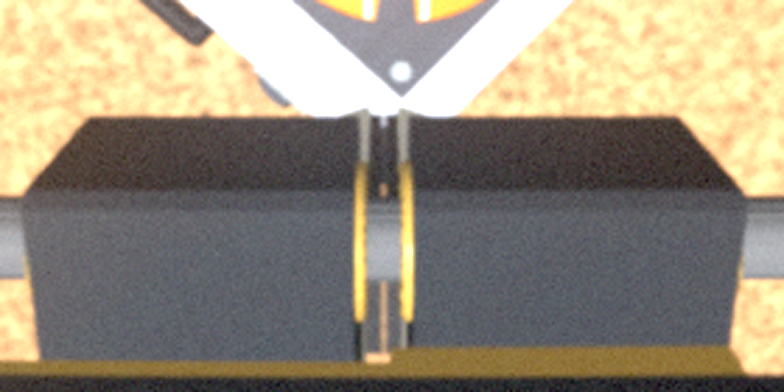

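Run:
```python
from h import *
im=cv2.imread("pics/wrist0.png"); z=cv2.resize(im[210:350,0:280],None,fx=2.8,fy=2.8,interpolation=cv2.INTER_CUBIC)
z=np.clip(z.astype(float)*1.8,0,255).astype('uint8'); cv2.imwrite("pics/w0z.png",z)
```

```text
(no output)
```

View pics/w0z.png

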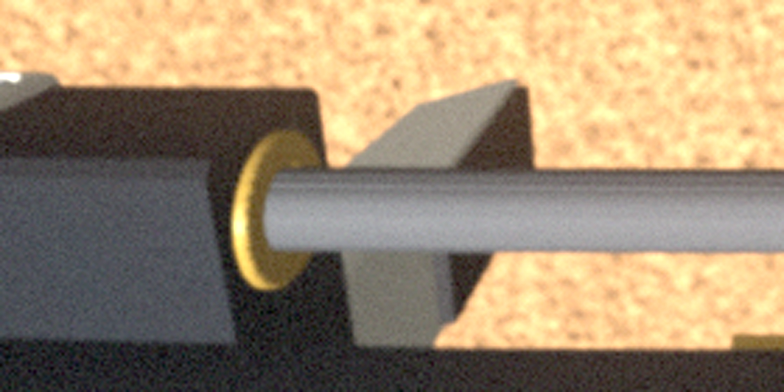

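The wrist image agrees with the top view: hub (283,154), lug (285,110), notch (283,195), red pin block (335,97). The fingertips are a wedge across y, with backs about 11 mm out from 8 mm above the tip. I'll refine the angles from this image and work out the pre-contact move.

```bash
cat >> h.py <<'E'
def ang(v): return np.degrees(np.arctan2(v[1],v[0]))
def measure(im,s,H=None):
    hsv=cv2.cvtColor(im,cv2.COLOR_RGB2HSV)
    o=cv2.inRange(hsv,(7,150,90),(20,255,255)); n,l,st,c=cv2.connectedComponentsWithStats(o)
    i=1+np.argmax(st[1:,4]); cn=max(cv2.findContours((l==i).astype('uint8'),0,1)[0],key=cv2.contourArea)
    e=cv2.fitEllipse(cv2.convexHull(cn)); return e,o
E
python3 - <<'E'
from h import *
im=cv2.imread("pics/w1.png")[:,:,::-1].copy(); s=arm.observe()
e,o=measure(im,s); print(e)
c=atz(e[0],.106,"wrist",s); print("disc centre",c, "diam", e[1])
hub=c
hsv=cv2.cvtColor(im,cv2.COLOR_RGB2HSV)
red=cv2.inRange(hsv,(0,150,80),(4,255,255))|cv2.inRange(hsv,(174,150,80),(180,255,255))
ys,xs=np.nonzero(red[60:140,300:380]);print("red",xs.mean()+300,ys.mean()+60,len(xs))
p=atz((xs.mean()+300,ys.mean()+60),.1,"wrist",s);print("pin",p,ang(p-hub),np.hypot(*(p-hub)[:2]))
w=cv2.inRange(hsv,(0,0,170),(180,110,255));ys,xs=np.nonzero(w[185:207,262:302]);
print(sorted(set(zip(xs+262,ys+185)))[::6])
p=atz((xs.mean()+262,ys.mean()+185),.106,"wrist",s);print("notch",p,ang(p-hub),np.hypot(*(p-hub)[:2]))
v=im[90:130,270:302].max(2);ys,xs=np.nonzero(v<60);print("lug",xs.mean()+270,ys.mean()+90)
p=atz((xs.mean()+270,ys.mean()+90),.120,"wrist",s);print("lug",p,ang(p-hub),np.hypot(*(p-hub)[:2]))
# case edge direction from plate bolts
b=[atz(q,.087,"wrist",s) for q in [(296.5,56),(374,134),(283,226),(207,157)]]
print([ang(b[1]-b[0]),ang(b[2]-b[3]),ang(b[0]-b[3]),ang(b[1]-b[2])])
Rm=R.from_rotvec(s["ee_rot"]).as_matrix()
yaw=ang(Rm[:,0]);print("yaw",yaw)
print("hub in tool mm",Rm.T@(hub-s["position"])*1000)
z=cv2.resize(im[40:240,200:400],None,fx=3,fy=3,interpolation=cv2.INTER_CUBIC);cv2.imwrite("pics/w1l.png",z[:,:,::-1])
E
```

```text
((282.8385925292969, 151.8135223388672), (110.6733169555664, 111.72761535644531), 27.57242202758789)
disc centre [ 0.5684903  -0.01065447  0.106     ] diam (110.6733169555664, 111.72761535644531)
red 333.4700460829493 98.58755760368663 434
pin [ 0.62562515 -0.0316149   0.1       ] -20.14602150425526 0.06085828130472645
[(np.int64(270), np.int64(188)), (np.int64(270), np.int64(194)), (np.int64(270), np.int64(200)), (np.int64(270), np.int64(206)), (np.int64(271), np.int64(192)), (np.int64(271), np.int64(198)), (np.int64(271), np.int64(204)), (np.int64(272), np.int64(190)), (np.int64(272), np.int64(196)), (np.int64(272), np.int64(202)), (np.int64(273), np.int64(190)), (np.int64(273), np.int64(196)), (np.int64(290), np.int64(194)), (np.int64(290), np.int64(200)), (np.int64(290), np.int64(206)), (np.int64(291), np.int64(193)), (np.int64(291), np.int64(199)), (np.int64(291), np.int64(205)), (np.int64(292), np.int64(192)), (np.int64(292), np.int64(198)), (np.int64(292), np.int64(204)), (np.int64(293), np.int64(191)), (np.int64(293), np.int64(197)), (np.int64(293), np.int64(204))]
notch [ 0.53247212 -0.02580612  0.106     ] -157.18512427523672 0.03907534321405237
lug nan nan
lug [nan nan nan] nan nan
[np.float64(-108.67216030233148), np.float64(-109.64477630538556), np.float64(-19.365028074754928), np.float64(-19.244883844774957)]
yaw 23.85694026723935
hub in tool mm [ 43.96631099   6.38818799 120.35353523]<stdin>:13: RuntimeWarning: Mean of empty slice.
  ret = ret.dtype.type(ret / rcount)
<stdin>:14: RuntimeWarning: Mean of empty slice.
```

View pics/w1l.png

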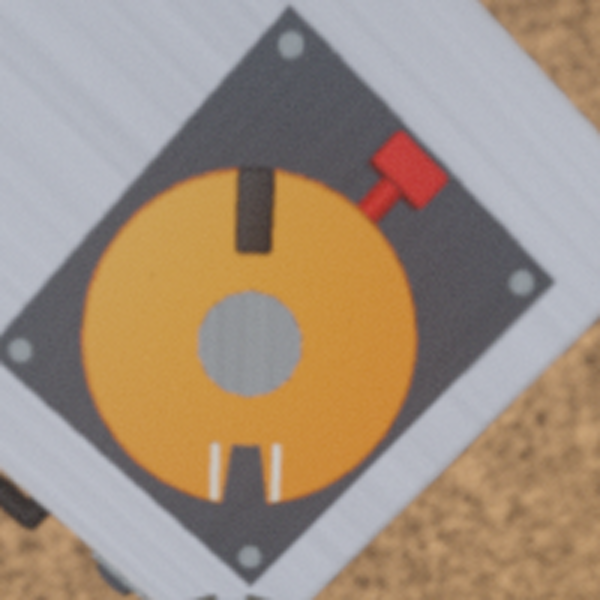

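Disc centre is about (0.5676, -0.0103), notch -157.3°, pin -19.5°, so it needs about +138° CCW. The plan is to go beside the lug on its clockwise side, then lower.

Emit:
apply_moves(
  targets=[1,0.1,0.045,0,0.015,1,0.0975,0.045,0,0,1,0,0,0.08,0,1,0,0,0.08,0,1,0,0,0.07,0,1,0,0,0.04,0,1,0,0,0,0],
)

```text
clock: 2.95
position: [0.6118, -0.0262, 0.1179]
ee_rot: [3.082, 0.609, -0.003]
force: [-0.3, -0.3, 0.4]
width: 0.003
```

Run:
```python
from h import *
s=arm.observe(); im=eyes.get_image("wrist"); cv2.imwrite("pics/w2.png",im[:,:,::-1])
for k in ["clock","position","joints","force","width"]: print(k,np.round(s[k],4))
Rm=R.from_rotvec(s["ee_rot"]).as_matrix();print("yaw",ang(Rm[:,0]))
print("hub in tool mm",Rm.T@(np.array([.5676,-.0103,.109])-s["position"])*1000)
im=eyes.get_image("side");cv2.imwrite("pics/s2.png",cv2.resize(im[150:290,200:350],None,fx=4,fy=4,interpolation=cv2.INTER_CUBIC)[:,:,::-1])
```

```text
clock 2.95
position [ 0.6118 -0.0262  0.1179]
joints [ 0.1236  0.536  -0.2444  1.7107  0.1568  0.9161 -1.3646]
force [-0.2524 -0.3065  0.3735]
width 0.0029
yaw 22.351297026198107
hub in tool mm [-34.83035647 -31.53081644   8.99878072]
```

View pics/s2.png

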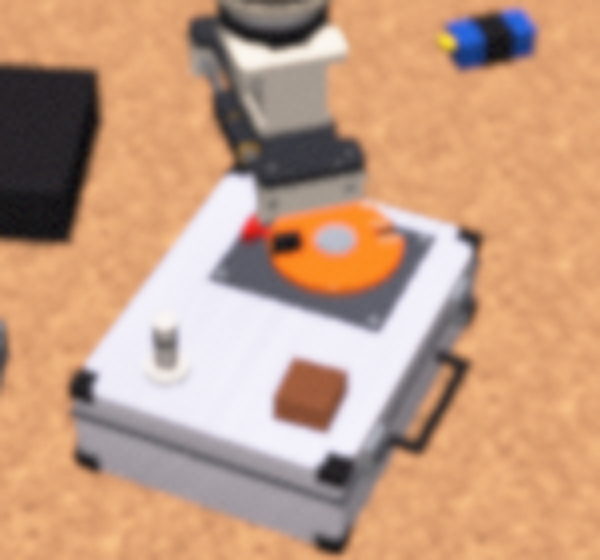

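View pics/w2.png

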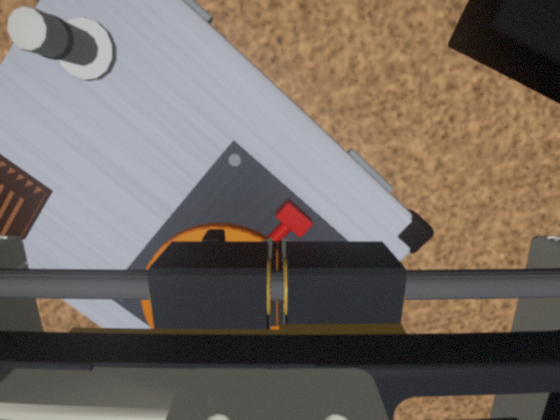

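Run:
```python
from h import *
s=arm.observe()
T=np.eye(4);T[:3,:3]=R.from_rotvec(s["ee_rot"]).as_matrix();T[:3,3]=s["position"]
for p in [(0,0,0),(.0095,0,0),(-.0095,0,0),(.0375,-.03,-.066),(-.0375,-.03,-.066),(0.0095,-.011,-.009),(-.0095,-.011,-.009)]:
    q=proj((T@np.r_[p,1])[:3],"side",s)[0]; print(p,q,(q-[200,150])*4)
print((proj([.5676,-.0103,.109],"side")[0]-[200,150])*4)
```

```text
(0, 0, 0) [267.82096305 201.58752672] [271.28385218 206.35010689]
(0.0095, 0, 0) [264.64044113 202.21584585] [258.56176453 208.8633834 ]
(-0.0095, 0, 0) [270.99108283 200.96131862] [283.96433134 203.84527447]
(0.0375, -0.03, -0.066) [257.79324169 192.59085058] [231.17296677 170.36340234]
(-0.0375, -0.03, -0.066) [284.01598495 187.56107314] [336.06393981 150.24429254]
(0.0095, -0.011, -0.009) [265.73665493 202.22135459] [262.94661971 208.88541836]
(-0.0095, -0.011, -0.009) [272.14553619 200.95462119] [288.58214476 203.81848474]
[332.91927514 235.5193464 ]
```

The body clears everything: its underside is at about z = 0.18. Now I lower to about 0.111 and close up on the lug.

Emit:
apply_moves(
  targets=[1,0.003,0,0.01,0,1,0,0,0.0075,0,1,0,0,0,0,1,0,-0.015,0,0,1,0,-0.01,0,0,1,0,-0.009,0,0,1,0,0,0,0],
)

```text
clock: 3.92
position: [0.6085, -0.0118, 0.1118]
ee_rot: [3.081, 0.611, 0.0]
force: [0.5, 0.6, -0.9]
width: 0.004
```

```bash
cat > st.py <<'E'
from h import *
import sys
s=arm.observe(); im=eyes.get_image("wrist"); cv2.imwrite(f"pics/{sys.argv[1]}.png",im[:,:,::-1])
for k in ["clock","position","joints","force","width"]: print(k,np.round(s[k],4))
Rm=R.from_rotvec(s["ee_rot"]).as_matrix();print("yaw",ang(Rm[:,0]))
print("hub in tool mm",Rm.T@(np.array([.5676,-.0103,.109])-s["position"])*1000)
im=eyes.get_image("side");cv2.imwrite(f"pics/{sys.argv[1]}s.png",cv2.resize(im[150:290,200:350],None,fx=4,fy=4,interpolation=cv2.INTER_CUBIC)[:,:,::-1])
E
python3 st.py w3
```

```text
clock 3.925
position [ 0.6085 -0.0118  0.1118]
joints [ 0.1016  0.5367 -0.2459  1.7279  0.1601  0.8965 -1.3904]
force [ 0.5087  0.5706 -0.8508]
width 0.0037
yaw 22.444421283079087
hub in tool mm [-37.27540179 -16.9939967    2.82949962]
```

View pics/w3.png

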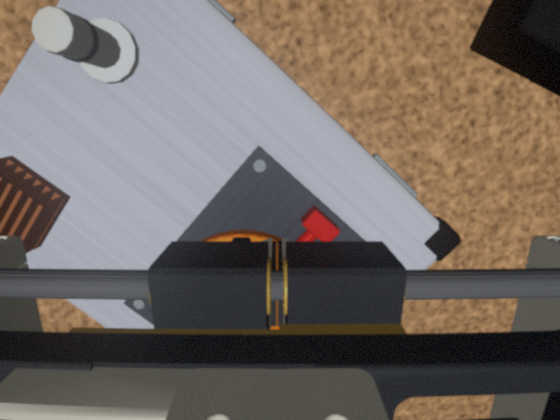

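Emit:
apply_moves(
  targets=[1,0.003,-0.0085,0,-0.05,1,0.003,-0.0085,0,-0.05,1,0.003,-0.0074,0,-0.05,1,0.003,-0.0074,0,-0.05,1,0.003,-0.0074,0,-0.05,1,0.003,-0.0074,0,-0.05,1,0.003,-0.0074,0,-0.05,1,0.003,-0.0074,0,-0.05,1,0,0,0,0],
)

```text
clock: 5.15
position: [0.6018, 0.0129, 0.112]
ee_rot: [2.742, 1.532, 0.002]
force: [1.5, 0.3, 1.2]
width: 0.004
```

```bash
python3 st.py w4
python3 - <<'E'
from h import *
im=eyes.get_image("top");cv2.imwrite("pics/t4.png",cv2.resize(im[150:250,240:340],None,fx=5,fy=5,interpolation=cv2.INTER_CUBIC)[:,:,::-1])
E
```

```text
clock 5.15
position [0.6018 0.0129 0.112 ]
joints [ 0.1729  0.549  -0.4094  1.7358  0.2659  0.9107 -0.8987]
force [1.4767 0.3451 1.1601]
width 0.0041
yaw 58.38372328729104
hub in tool mm [-37.65434516 -16.99359809   2.9603811 ]
```

View pics/w4s.png

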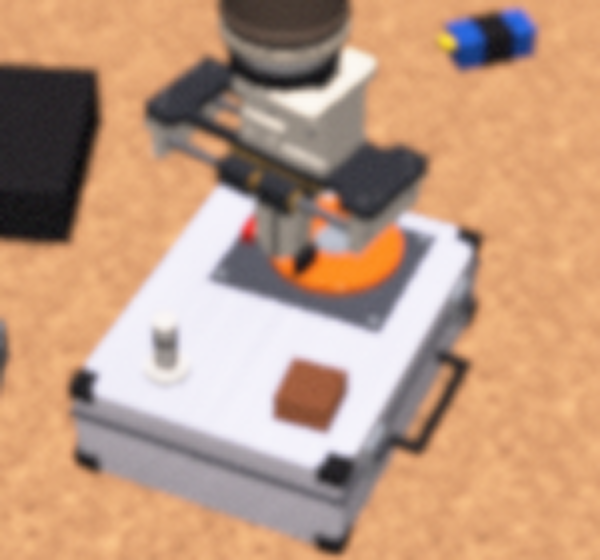

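View pics/t4.png

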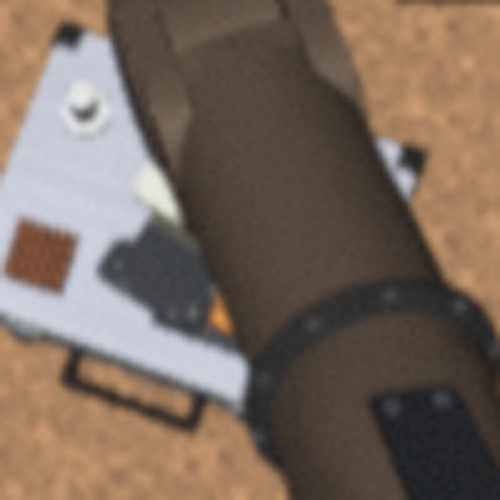

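The side view shows the fingertip against the lug, and the lug has turned with it. I'll continue.

Emit:
apply_moves(
  targets=[1,0.003,-0.0074,0,-0.05,1,0.003,-0.0074,0,-0.05,1,0.003,-0.0074,0,-0.05,1,0.003,-0.0074,0,-0.05,1,0.003,-0.0074,0,-0.05,1,0.003,-0.0074,0,-0.05,1,0.003,-0.0074,0,-0.05,1,0.003,-0.0074,0,-0.05,1,0.003,-0.0074,0,-0.05,1,0,0,0,0],
)

```text
clock: 6.55
position: [0.5785, 0.0296, 0.1119]
ee_rot: [-2.043, -2.386, -0.001]
force: [0.9, 2.1, 1.5]
width: 0.005
```

```bash
python3 st.py w5
```

```text
clock 6.55
position [0.5785 0.0296 0.1119]
joints [ 0.273   0.5554 -0.5958  1.7819  0.3802  0.9207 -0.3323]
force [0.9404 2.0625 1.5441]
width 0.0055
yaw 98.85417281353801
hub in tool mm [-37.79237812 -16.91819217   2.87739379]
```

View pics/w5s.png

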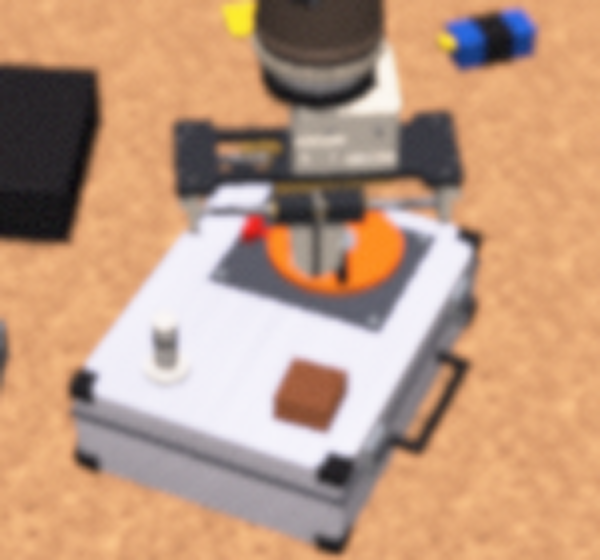

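View pics/w5.png

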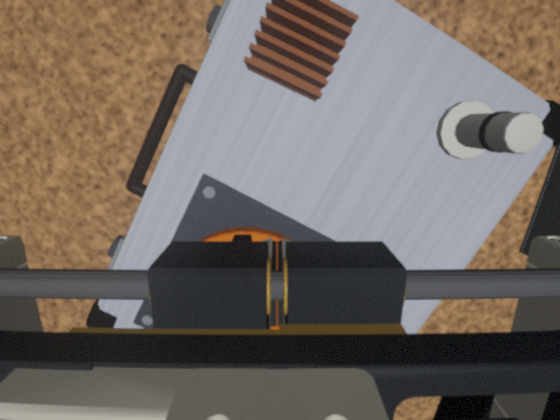

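The lug is following: it is now at about 99°. I'll go on to about 153°, then look.

Emit:
apply_moves(
  targets=[1,0.003,-0.0074,0,-0.05,1,0.003,-0.0074,0,-0.05,1,0.003,-0.0074,0,-0.05,1,0.003,-0.0074,0,-0.05,1,0.003,-0.0074,0,-0.05,1,0.003,-0.0074,0,-0.05,1,0.003,-0.0074,0,-0.05,1,0.003,-0.0074,0,-0.05,1,0.003,-0.0074,0,-0.05,1,0.003,-0.0074,0,-0.05,1,0.003,-0.0074,0,-0.05,1,0.003,-0.0074,0,-0.05,1,0,0,0,0],
)

```text
clock: 8.28
position: [0.542, 0.0215, 0.1116]
ee_rot: [-0.739, -3.053, 0.0]
force: [0.9, 1.7, 2.6]
width: 0.0
```

```bash
python3 st.py w6
```

```text
clock 8.275
position [0.542  0.0215 0.1116]
joints [ 0.4591  0.5782 -0.8466  1.8589  0.5289  0.9463  0.4672]
force [0.9086 1.6538 2.5794]
width 0.0004
yaw 152.7838052042561
hub in tool mm [-37.27927006 -16.56881071   2.63062454]
```

View pics/w6s.png

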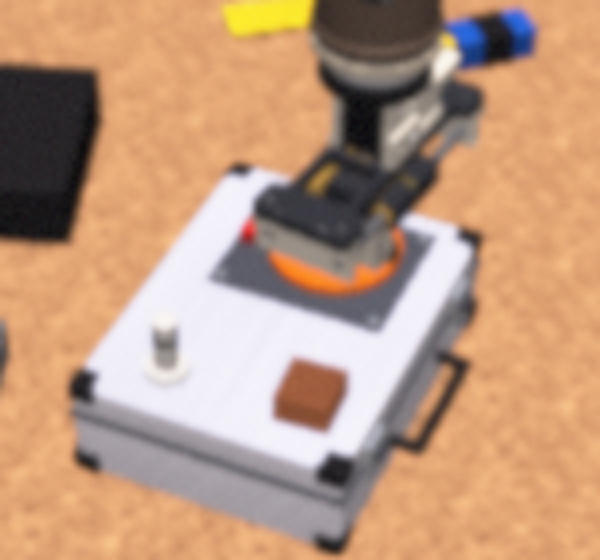

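View pics/w6.png

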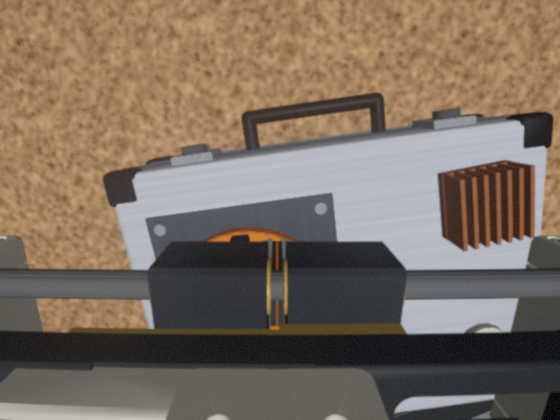

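Now I back off, rise and look at the notch.

Emit:
apply_moves(
  targets=[1,0,0.015,0,0,1,0,0,-0.08,0,1,0,0,-0.1,0,1,-0.1,0,-0.1,0,1,-0.1,-0.05,0,0,1,0,0,0,0],
)

```text
clock: 9.12
position: [0.6087, -0.0311, 0.2229]
ee_rot: [0.746, 3.052, -0.003]
force: [0.5, -0.1, -1.2]
width: 0.004
```

```bash
python3 st.py w7
```

```text
clock 9.125
position [ 0.6087 -0.0311  0.2229]
joints [ 0.5301  0.5616 -0.8767  1.566   0.4511  1.2285  0.6659]
force [ 0.4568 -0.072  -1.2205]
width 0.0037
yaw 152.51698032029927
hub in tool mm [ 46.10054055  -0.29548603 113.89158725]
```

View pics/w7.png

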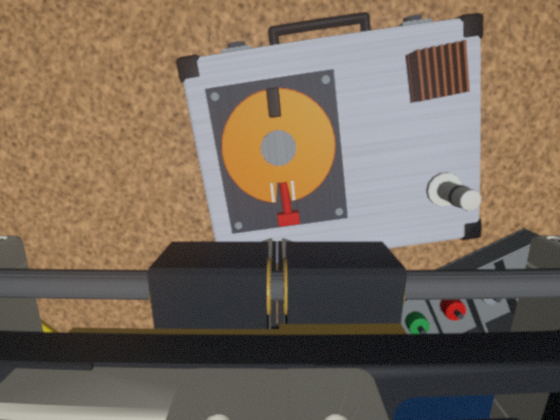

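The picture shows the hub at (278,148), the lug at (273,102), the notch edges at (272,192) and (292,190), and the pin through the notch toward (289,218). It is nearly aligned, so I measure what remains.

```bash
cat > res.py <<'E'
from h import *
import sys
im=cv2.imread(sys.argv[1])[:,:,::-1].copy(); s=arm.observe()
hp=[int(v) for v in proj([.5676,-.0103,.109],"wrist",s)[0]]
x0,y0=hp[0]-60,hp[1]-70
z=cv2.resize(im[y0:y0+150,x0:x0+120],None,fx=4,fy=4,interpolation=cv2.INTER_CUBIC)
cv2.imwrite(sys.argv[2],z[:,:,::-1]); print("origin",x0,y0,"hub proj",hp)
E
python3 res.py pics/w7.png pics/w7z.png
```

```text
origin 214 83 hub proj [274, 153]
```

View pics/w7z.png

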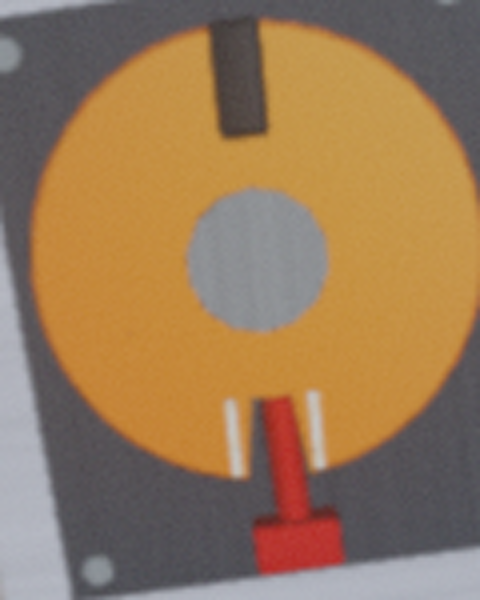

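Run:
```python
from h import *
s=arm.observe()
c=lambda x,y:(214+(x+.5)/4-.5,83+(y+.5)/4-.5)
hub=atz(c(258,260),.109,"wrist",s);print("hub",hub)
W=lambda x,y,z:atz(c(x,y),z,"wrist",s)
n1=W(271,396,.106);n2=W(279,471,.106)
print("notch dir",ang(n2-n1),"from hub",ang(n2-hub),ang(n1-hub),np.hypot(*(n1-hub)[:2]),np.hypot(*(n2-hub)[:2]))
l1=W(244,135,.122);l2=W(234,20,.122)
print("lug",ang(l1-hub)+180,ang(l2-hub)-180,ang(l2-l1),np.hypot(*(l1-hub)[:2]),np.hypot(*(l2-hub)[:2]))
for z in (.095,.1,.104):
    p1=W(277,400,z);p2=W(294,515,z);print(z,"pin",ang(p2-p1),ang(p1-hub),ang(p2-hub),np.hypot(*(p1-hub)[:2]),np.hypot(*(p2-hub)[:2]))
b=[W(*q,.087) for q in [(8,53),(97,571)]];print("case x",ang(b[1]-b[0]))
Rm=R.from_rotvec(s["ee_rot"]).as_matrix();print("yaw",ang(Rm[:,0]))
```

```text
hub [ 0.5646657  -0.00506949  0.109     ]
notch dir -20.930186219377063 from hub -21.343730440856504 -21.579568981485583 0.029249367659691106 0.04592929229731751
lug 339.22507131295487 -21.385023619567505 157.89399994180977 0.025014322280736256 0.046178668518084644
0.095 pin -18.579935583546508 -19.430631210002705 -19.043402519537274 0.032321342550648356 0.05932443556984171
0.1 pin -18.579935583546504 -19.37425794950991 -19.010391914060794 0.03138729736541606 0.05791776410860948
0.104 pin -18.5799355835465 -19.32668472847185 -18.982806052889302 0.030640084294638124 0.056792441398985316
case x -19.488383248978163
yaw 152.8294674394625
```

The notch is at about -21.3° and the pin at -19.2°, so about 2° (1.4 mm) remains. I'll retrace to the lug and nudge it by that much.

Emit:
apply_moves(
  targets=[1,0.1,0.05,0,0,1,0.1,0,0.1,0,1,0,0,0.1,0,1,0,0,0.08,0,1,0,0,0,0,1,0,-0.012,0,0,1,0,-0.003,0,0,1,0,0,0,0],
)

```text
clock: 10.22
position: [0.5427, 0.0216, 0.1127]
ee_rot: [0.736, 3.052, 0.0]
force: [-0.2, 0.5, -0.5]
width: 0.009
```

Run:
```python
from h import *
s=arm.observe();Rm=R.from_rotvec(s["ee_rot"]).as_matrix()
print(s["clock"],s["position"],s["force"],ang(Rm[:,0]))
print("to previous contact, tool mm",Rm.T@(np.array([.5420,.0215,.1116])-s["position"])*1000)
```

```text
10.225 [0.54271659 0.02162242 0.11268937] [-0.16401404  0.45043531 -0.46086895] 152.87370900841609
to previous contact, tool mm [ 0.58353982 -0.4363223   1.08826567]
```

Within 0.4 mm of the earlier contact. I push 0.4 + 1.3 mm more.

Emit:
apply_moves(
  targets=[1,0,-0.0015,0.001,-0.01,1,0,-0.0015,0.001,-0.01,1,0,-0.0013,0,0,1,0,0,0,0,1,0,0.015,0,0,1,0,0,-0.08,0,1,0,0,-0.1,0,1,-0.1,0,-0.1,0,1,-0.1,-0.05,0,0,1,0,0,0,0],
)

```text
clock: 11.48
position: [0.6094, -0.0307, 0.2219]
ee_rot: [-0.697, -3.063, 0.003]
force: [0.3, 0.9, -0.3]
width: 0.006
```

```bash
python3 st.py w8; python3 res.py pics/w8.png pics/w8z.png
```

```text
clock 11.475
position [ 0.6094 -0.0307  0.2219]
joints [ 0.5335  0.5669 -0.8857  1.565   0.4584  1.2305  0.6919]
force [ 0.2949  0.9427 -0.2567]
width 0.0061
yaw 154.36477081916289
hub in tool mm [ 46.51896671   0.55398747 112.92877614]
origin 215 83 hub proj [275, 153]
```

View pics/w8z.png

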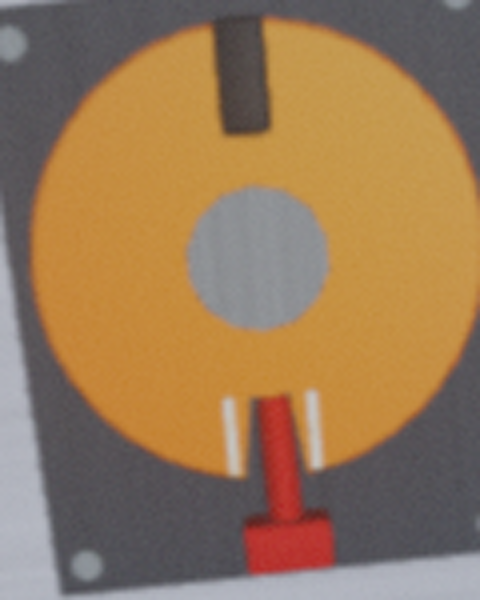

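Run:
```python
from h import *
s=arm.observe()
c=lambda x,y:(215+(x+.5)/4-.5,83+(y+.5)/4-.5)
W=lambda x,y,z:atz(c(x,y),z,"wrist",s)
hub=W(258,258,.109);print("hub",hub)
n1=W(269.5,394.5,.106);n2=W(276.5,471,.106);print("notch",ang(n2-n1),ang(n1-hub),ang(n2-hub))
l1=W(246,132,.122);l2=W(238.5,18,.122);print("lug",ang(l2-l1)-180,ang(l1-hub)-180,ang(l2-hub)-180)
p1=W(274.5,398,.1);p2=W(287,515,.1);print("pin",ang(p2-p1),ang(p1-hub),ang(p2-hub))
b=[W(*q,.087) for q in [(11,44),(87,565)]];print("case x",ang(b[1]-b[0]))
```

```text
hub [ 0.56454951 -0.00513854  0.109     ]
notch -19.91552187552146 -20.329546614327864 -20.177635814936824
lug -21.452477508075646 -19.727216855677 -20.51120334273483
pin -19.00360063851188 -18.440216483976894 -18.700368434808713
case x -19.10288668889554
```

The residual is about 1° (0.8 mm) against the 3 mm tolerance, and the pin sits inside the notch. That is good enough to press, so I move over the pad.

Emit:
apply_moves(
  targets=[1,0.061,0.002,0,0,1,0.06,0,0.05,0,1,0,0,0.09,0,1,0,0,0.09,0,1,0,0,0.035,0,1,0,0,0,0,1,0,0,0,0],
  grip_force=50,
)

```text
clock: 12.45
position: [0.5651, -0.0046, 0.1182]
ee_rot: [0.687, 3.064, 0.001]
force: [0.1, 0.3, -0.4]
width: 0.002
```

```bash
python3 st.py w9
```

```text
clock 12.45
position [ 0.5651 -0.0046  0.1182]
joints [ 0.4986  0.6033 -0.8513  1.7994  0.5375  0.9859  0.557 ]
force [ 0.0631  0.259  -0.3942]
width 0.0016
yaw 154.73617136232946
hub in tool mm [-4.66594055 -4.10878078  9.21303728]
```

View pics/w9s.png

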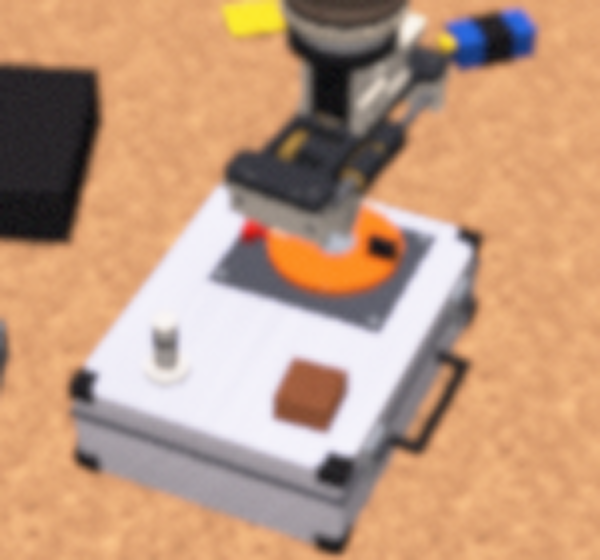

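View pics/w9.png

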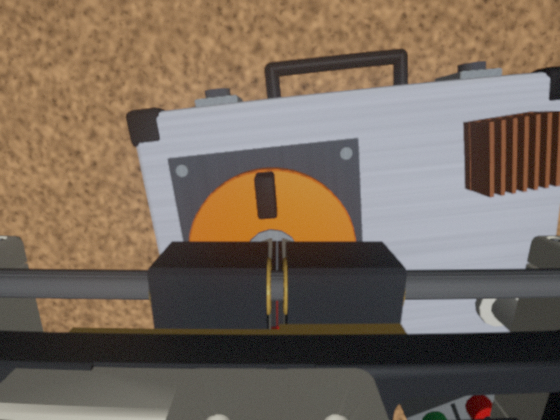

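Emit:
apply_moves(
  targets=[1,-0.006,-0.007,0,0,1,0,0,0.01,0,1,0,0,0.006,0,1,0,0,0.004,0,1,0,0,0.004,0,1,0,0,0.004,0,1,0,0,0,0],
)

```text
clock: 13.42
position: [0.5652, -0.0087, 0.1056]
ee_rot: [-0.688, -3.065, 0.0]
force: [-1.1, 0.6, 2.4]
width: 0.007
```

```bash
python3 -c "
from h import *
s=arm.observe();print(s['clock'],s['position'],s['force'],s['ft_torque'])"
```

```text
13.425 [ 0.56523987 -0.00873846  0.10563943] [-1.07761374  0.62133263  2.36842534] [0.01755902 0.10750925 0.02784184]
```

The TCP is 3.4 mm below the start height of the pad with only light force, so the pin isn't blocking. I continue to the stop.

Emit:
apply_moves(
  targets=[1,0,0,0.004,0,1,0,0,0.004,0,1,0,0,0.003,0,1,0,0,0,0],
)

```text
clock: 13.92
position: [0.5653, -0.0087, 0.1013]
ee_rot: [-0.688, -3.065, 0.0]
force: [-3.6, -0.3, 5.0]
width: 0.006
```

Emit:
apply_moves(
  targets=[1,0,0,0.003,0,1,0,0,0.003,0,1,0,0,0,0,1,0,0,0,0],
)

```text
clock: 14.42
position: [0.5655, -0.0087, 0.1009]
ee_rot: [0.687, 3.064, -0.002]
force: [-10.6, -3.0, 27.6]
width: 0.003
```

The force rose to 28 N with no further travel (z = 0.1009), so it is on the stop. I lift straight off, move clear and look.

Emit:
apply_moves(
  targets=[1,0,0,-0.005,0,1,0,0,-0.01,0,1,0,0,-0.05,0,1,0,0,-0.1,0,1,-0.06,0,-0.12,0,1,-0.06,0,0,0,1,0,0,0,0],
)

```text
clock: 15.3
position: [0.6102, -0.0302, 0.214]
ee_rot: [0.69, 3.063, 0.001]
force: [-0.3, -0.4, -1.0]
width: 0.005
```

```bash
python3 st.py w10; python3 res.py pics/w10.png pics/w10z.png
```

```text
clock 15.3
position [ 0.6102 -0.0302  0.214 ]
joints [ 0.5335  0.5741 -0.8848  1.5757  0.4653  1.2135  0.6898]
force [-0.3473 -0.4209 -0.955 ]
width 0.0048
yaw 154.59476981029502
hub in tool mm [ 47.15152857  -0.35938548 104.9734456 ]
origin 216 81 hub proj [276, 151]
```

View pics/w10z.png

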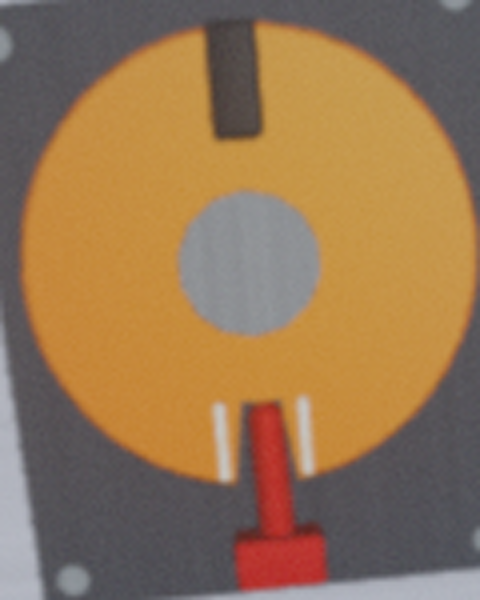

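View pics/w10s.png

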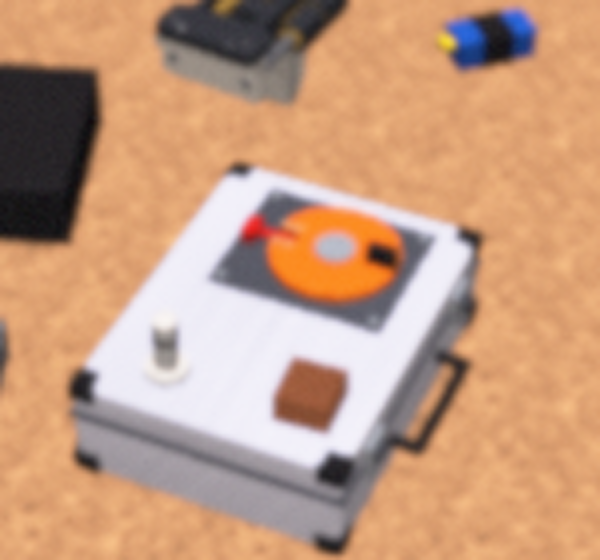

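Run:
```python
from h import *
for f,pz in (("w7",.2229),("w8",.2219),("w10",.2140)):
    im=cv2.imread(f"pics/{f}.png")[:,:,::-1].copy(); e,o=measure(im,None)
    m=(e[1][0]+e[1][1])/2; print(f,e[0],e[1],"size*", "disc top z from size", pz+.1575-323.76*.096/m)
a=cv2.imread("pics/side0.png"); b=eyes.get_image("side")[:,:,::-1].copy()
for im in (a,b):
    hsv=cv2.cvtColor(im,cv2.COLOR_BGR2HSV)[190:240,255:310]
    o=cv2.inRange(hsv,(5,170,150),(22,255,255)); cn=max(cv2.findContours(o,0,1)[0],key=cv2.contourArea)
    print(cv2.fitEllipse(cv2.convexHull(cn)))
print(proj([[.566,-.009,.106],[.566,-.009,.0985]],"side"))
t=eyes.get_image("top");cv2.imwrite("pics/t10.png",t[:,:,::-1])
```

```text
w7 (277.930908203125, 145.14993286132812) (113.03217315673828, 114.11638641357422) size* disc top z from size 0.10673804010208504
w8 (279.00335693359375, 144.8008575439453) (113.2474136352539, 114.32122802734375) size* disc top z from size 0.10624320851128621
w10 (277.8157958984375, 144.03854370117188) (113.72309112548828, 114.79608154296875) size* disc top z from size 0.09947941076836248
((27.877639770507812, 21.366554260253906), (22.477224349975586, 32.921669006347656), 95.1006088256836)
((28.052148818969727, 23.33051109313965), (22.546384811401367, 32.82656478881836), 93.84939575195312)
[[283.73658828 210.00336283]
 [283.68622872 211.96565095]]
```

View pics/t10.png

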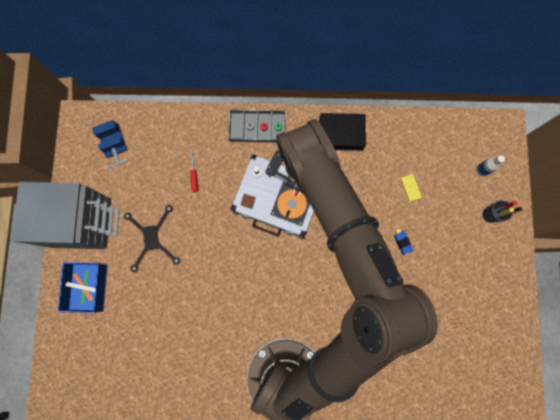

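The side-view drop is 1.96 px, against 1.96 px expected for 7.5 mm. The wrist size check gives about a 7 mm drop. All loose things are where they were and the arm is clear, so I hand in.

```bash
python3 -c "
from cell import arm
print(arm.sign_off())"
```

```text
the job is handed in; nothing more can be done
None
```

The case is locked: the notch lies over the red pin and the disc is pressed fully down over it. I handed the job in at about 15.5 s of the 54 s allowed. `sign_off` gives no verdict.

- **Turning:** With the shut fingertips I pushed the lug counter-clockwise through about 138°. A look showed about 2° left, so I gave it one small nudge. After that the notch was about 1° (0.8 mm) short of the pin's line, inside the 3 mm allowance.
- **Pressing:** I pressed the hub pad until travel ended at TCP height 0.101 m, with the force rising from 5 N to about 28 N. Then I lifted straight off and moved clear.
- **Seating checks:** The disc dropped 1.96 px in the side camera, against 1.96 px expected for 7.5 mm. The wrist camera's size check gave about a 7 mm drop. The pin shows inside the notch.
- **Other things:** The heat sink, antenna tube and the items on the bench look unmoved in the final pictures; I checked these by eye only.
- **Disagreements:** The wrist camera placed the hub up to about 5 mm apart between opposite views, more than the 2 mm calibration error. I pressed at a compromise point that was still well within the pad.

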